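# Load a wire spool on the feeder and tap its keeper home

## Robot

A 6-joint arm with a two-finger parallel gripper is mounted at the origin on the work surface. World frame = base frame: x ahead of the robot, y to its left, z up, the work surface at z = 0. Lengths are in m, angles in rad, forces in N, time in s.
With the tool pointing down it reaches from about 0.25 to 0.8 m from the base axis. Payload 8.5 kg.
Tool frame: the origin (TCP) lies midway between the tips of the shut fingers; the grasp point (between the pads) lies 19 mm behind it; z points along the fingers, y is the direction in which the jaws open and shut (so a half turn about z gives the same grasp; the last joint's range is limited). The gripper opens to 85 mm and grips with 20 to 120 N. Pads are 22 mm wide; open, the fingers measure 114 mm over their backs; the gripper's body (76 mm by 85 mm) begins 54 mm behind the grasp point. The pads swing forward as they close: fully open they stand 13 mm farther back than shut.
Start: joints at [-1.231, 0.238, -0.013, 1.319, 0, 1.571], TCP at [0.175, -0.495, 0.231] pointing down, gripper open.
Joint ranges: [-2.66, 2.66], [-1.03, 1.9], [-1.14, 1.46], [-1.82, 2.27], [-1.45, 1.34], [-3.14, 3.14]. Speed limits (rad/s): [2.22, 2.22, 2.79, 3.14, 3.14, 3.14].

## Interface

Orientations are given as [roll, pitch, yaw] about the fixed x, y, z axes, in that order (R = Rz(yaw) Ry(pitch) Rx(roll)).
In Python, from cell import arm, cams, hand_in gives the robot as it stands.
- The arm moves only by the tool arm_command, never from a script. Its argument "steps" is one flat list of numbers, 7 for each row, row after row: the opening in per cent of the stroke, from 0 (shut) to 100 (fully open), then the shift along the tool's x, y, z in cm, then the turn, a rotation vector about the tool's x, y, z in degrees. A call has 1 to 12 rows; each row shifts and turns the pose as measured when the row begins, along the tool's axes as they then stand; what a row does not reach is not made up. A row lasts 1/12 s, in which the tool goes at most 41.7 mm and 7.16 degrees, less where a joint would pass 70% of its speed; a pose out of reach is approached as far as the arm can. A call is refused whole if a number of a shift passes 4.17 or a number of a turn 7.16, either way. A call with a gripper value outside its range is refused whole. The fingers move at their own pace and stop on an object; "grip_force" is the grip in N (left out, the last holds). Time passes only in rows, so rows that do not move let the fingers close. It gives the time, the measured TCP pose, the force and the opening at its end, in the units of the state.
- arm.state(): the state, without advancing time (a new reading comes with each control period).
- cams.grab_frame(name): name is "side" or "top" or "wrist"; returns the picture (420x560x3 uint8, red, green, blue); there is no depth.
- cams.get_calibration(name): a dict with "fx", "fy", "cx", "cy" (pixels), "dist" ([k1, k2, p1, p2, k3] as OpenCV has them; the pictures are not rectified), "camera_from_world" (4x4, takes a point from world to camera coordinates); the wrist camera has in their place "tool_from_camera" (4x4, takes a point from camera to tool coordinates, whose origin is the TCP and whose axes are the flange's). Camera axes: x right, y up, looking along -z (the intrinsics and any distortion apply to the point x, -y, -z); pixel columns grow to the right and rows downward; lengths in m; the calibration is good to about 2 mm. A picture is of the moment at which its call begins: read the wrist's pose just before it. get_calibration takes no time and is no camera call.
- hand_in(): hands the job in, once; it reports no verdict.
The state is a dict: "t": time; "q": joint angles; "qvel": joint speeds; "joint_torque": joint torques, N m; "position": TCP position; "ee_rot": TCP orientation; "contact_force": force on the tool from outside, world axes, zero at the start; "wrist_torque": the same for the moment, N m; "width": finger opening in m.
Only numpy, scipy, OpenCV 4.12 (cv2) and the standard library are available. Lean on these libraries where they do the work, as an engineer would, in place of code of your own. Each camera call takes 0.05 s, during which the arm holds its last target. There are 200 camera calls.

## Task

Put the full spool of copper wire onto the upright spindle of the wire feeder and turn it, resting lightly, until a slot in its underside drops over the drive pin and it sits fully down. Then take the square brass bar and, with the bar and not the fingers, nudge the feeder's keeper towards the spindle in small slow taps until it comes up against its hidden stop, and lay the bar back flat on the bench clear of the feeder. Be gentle with the feeder and do not disturb the other things on the bench.

Things in the scene. Friction and masses are not known exactly. Their poses are not given: they have to be found in the camera images.
- stand: Wire feeder, fixed to the bench: grey base 100 x 190 x 25 mm high (x by y), reaching 135 mm to -y and 55 mm to +y of the spindle. Origin on the spindle axis at bench height, z up. A dark turntable 72 mm across lies on the base round the spindle; the keeper slides on the base along the stand's y, on its -y side.
- seat (a point): Centre of the turntable's top, 35 mm above the bench; the spool's underside rests here when fully down. Axes as the stand's. One round drive pin, 6 mm thick and 7 mm high, stands on the turntable 20 mm from the axis; its direction differs each time and is not reported. The turntable turns about the spindle, but stiffly (0.3 N m).
- spindle_tip (a point): Top end of the steel spindle, 130 mm above the bench, 95 mm above the turntable. The spindle is 12 mm thick, its last 10 mm tapering to 4 mm.
- spool: Full spool, 0.25 to 0.5 kg, 70 mm tall, standing on the bench; origin at the centre of its underside, z up its axis. A 15 mm bore runs right through. Under it six lugs 8 mm high with six slots between, 9 mm wide at 20 mm from the axis, one every 60 degrees, the first 30 degrees from the spool's x. With a lug on the drive pin it stays 7 mm too high and blocks the keeper.
- spool_boss (a point): On the spool's axis, 62 mm above its underside, inside the round boss to grip it by (32 mm across, from 40 to 70 mm up). Below the boss: upper flange 64 mm across from 36 to 40 mm, copper wire 50 mm across, lower flange 64 mm across from 8 to 12 mm.
- keeper (a joint): Travel of the keeper slide in m: 0 is fully back, growing towards the spindle (the stand's +y). Starts at 0 to 12 mm. Its stop is out of sight in the base, somewhere between 30 and 45 mm. It needs about 5 N to slide and stays where left; it is home only against the stop, its tongue over the spool's lower flange.
- keeper_face (a point): Centre of the keeper's upright flat back face, 36 mm wide, from 25 to 67 mm above the bench, this point 48 mm above it; it faces the stand's -y. This is where to tap, towards the stand's +y. Moves with the keeper (116 mm from the spindle axis when fully back).
- keeper_tongue (a point): Front end of the keeper's tongue (14 mm wide, 50 to 56 mm above the bench). Moves with the keeper.
- bar: Square brass bar, 120 x 18 x 18 mm, 0.33 kg, lying on the bench; origin at the centre of its underside, x along its length.
- bar_mid (a point): Middle of the brass bar, 9 mm above the bench as it lies; axes as the bar's.
- empty_spool: Bystander: low empty aluminium spool, 60 mm across, 38 mm tall, no boss or lugs. Origin under its centre.
- screwdriver: Bystander: screwdriver with a wooden handle, 150 mm long, lying on the bench; x along its length.
- flux_jar: Bystander: small jar with a steel lid, 50 mm across, 60 mm tall. Origin under its centre.
- doming_punch: Bystander: steel punch standing on a 40 mm foot, 78 mm tall. Origin under its centre.
- bench_block: Bystander: flat steel block 80 x 80 x 22 mm. Origin under its centre.
- pumice_bowl: Bystander: white bowl 80 mm across, 35 mm tall. Origin under its centre.
There are look-alikes about, which are no part of the job. There is more than one size of the bar; the one meant has the size given above.

How it is judged:
By the outcome, as a careful person would: the job done as asked, in the order asked, and still so for the second after the job is handed in, with the robot touching nothing.
It also fails if it takes over 69 s, if anything falls off the work surface, if the arm or the gripper's body presses on something with over 40 N, if the wrist force passes 120 N, or if a joint passes its speed limit or range.

## Working session

There is one attempt and no reset: what is moved stays moved. The work goes in short steps, Python scripts to look and compute and a tool call to move; the robot and the scene stay as the last step left them, time stands still between calls to the robot, and variables do not carry over. Pictures are saved under pics/ and viewed, about 8 in all and at most 12, crops included, and the job is handed in when it is done.

Besides the shell and the picture viewer there is one more tool, called after ">>>" as a command line: name --argument value ..., lists and objects as JSON in quotes. arm_command: Moves the arm, as the interface text tells. Its arguments: {"type":"object","properties":{"steps":{"type":"array"},"grip_force":{"type":"number"}},"required":["steps"]}

```bash
mkdir -p pics; ls
python3 - <<'E'
from cell import arm,cams
import cv2,numpy as np
s=arm.state();print({k:np.round(v,3).tolist() for k,v in s.items()})
for n in("top","side"):
    im=cams.grab_frame(n);cv2.imwrite(f"pics/{n}0.png",im[:,:,::-1])
    c=cams.get_calibration(n);print(n,{k:np.round(v,4).tolist() for k,v in c.items()})
print(cams.get_calibration("wrist"))
E
```

```text
pics
{'t': 0.0, 'q': [-1.231, 0.239, -0.014, 1.319, -0.0, 1.571], 'qvel': [-0.001, 0.001, -0.001, 0.0, 0.0, 0.0], 'joint_torque': [-0.003, -53.879, 34.644, 0.019, -0.0, 0.0], 'position': [0.175, -0.495, 0.231], 'ee_rot': [-3.14, 0.0, 0.34], 'contact_force': [0.14, -0.213, 0.076], 'wrist_torque': [-0.043, 0.024, 0.046], 'width': 0.085}
top {'fx': 422.3806, 'fy': 422.3806, 'cx': 272.5313, 'cy': 200.2819, 'dist': [-0.1301, 0.0, 0.0, 0.0, 0.0], 'camera_from_world': [[0.0112, -0.9997, 0.0227, -0.0677], [0.9907, 0.0141, 0.1352, -0.5073], [-0.1355, 0.021, 0.9906, -1.2474], [0.0, 0.0, 0.0, 1.0]]}
side {'fx': 453.3479, 'fy': 453.3479, 'cx': 281.4153, 'cy': 205.6256, 'dist': [-0.0528, 0.0, 0.0, 0.0, 0.0], 'camera_from_world': [[0.9415, -0.3366, 0.0163, -0.5162], [0.2491, 0.7277, 0.6391, -0.151], [-0.227, -0.5976, 0.769, -1.1494], [0.0, 0.0, 0.0, 1.0]]}
{'fx': 317.64814289601117, 'fy': 317.64814289601117, 'cx': 282.10981809481495, 'cy': 205.3829617319102, 'dist': array([-0.07349447,  0.        ,  0.        ,  0.        ,  0.        ]), 'tool_from_camera': array([[ 1.19130175e-04,  9.44194447e-01,  3.29388573e-01,
         8.44448752e-02],
       [ 9.99999418e-01,  2.40844404e-04, -1.05205245e-03,
         1.70658144e-04],
       [-1.07267347e-03,  3.29388506e-01, -9.44193868e-01,
        -1.42279681e-01],
       [ 0.00000000e+00,  0.00000000e+00,  0.00000000e+00,
         1.00000000e+00]])}
```

View pics/top0.png

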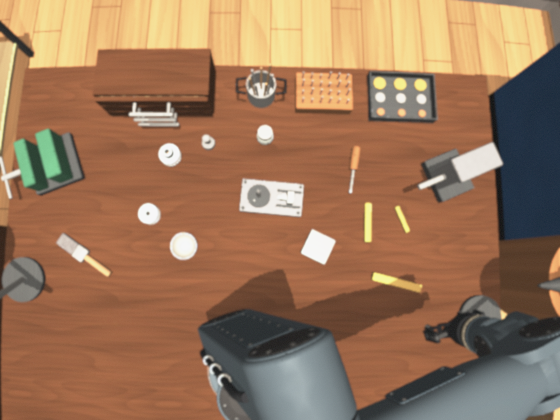

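View pics/side0.png

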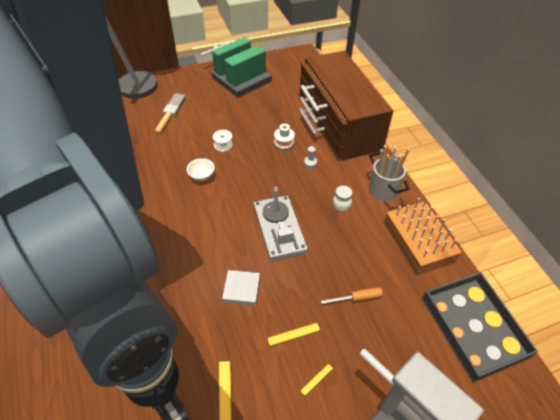

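The top view shows the feeder at about (272,197) with its spindle at about (257,195), the bossed spool at (169,154) and the empty spool at (149,213). There are three bars, at (368,222), (402,219) and (397,282). The side view agrees.

```bash
cat > h.py <<'E'
import numpy as np,cv2
from cell import arm,cams
from scipy.spatial.transform import Rotation as R
def K(c): return np.array([[c["fx"],0,c["cx"]],[0,c["fy"],c["cy"]],[0,0,1]])
def wfc(name,s=None):
    c=cams.get_calibration(name)
    if name!="wrist": return c,np.linalg.inv(c["camera_from_world"])
    s=s or arm.state(); T=np.eye(4);T[:3,:3]=R.from_euler("xyz",s["ee_rot"]).as_matrix();T[:3,3]=s["position"]
    return c,T@c["tool_from_camera"]
def ray(name,uv,s=None):
    c,T=wfc(name,s); p=cv2.undistortPoints(np.array(uv,float).reshape(-1,1,2),K(c),c["dist"]).reshape(-1,2)
    d=np.c_[p[:,0],-p[:,1],-np.ones(len(p))]@T[:3,:3].T
    return T[:3,3],d
def onz(name,uv,z,s=None):
    o,d=ray(name,uv,s); return o+d*((z-o[2])/d[:,2])[:,None]
def proj(name,P,s=None):
    c,T=wfc(name,s); q=(np.atleast_2d(P)-T[:3,3])@T[:3,:3]; q=q*[1,-1,-1]
    return cv2.projectPoints(q,np.zeros(3),np.zeros(3),K(c),np.array(c["dist"]))[0].reshape(-1,2)
def tri(a,ua,b,ub):
    A=np.zeros((3,3));B=np.zeros(3)
    for n,u in((a,ua),(b,ub)):
        o,d=ray(n,[u]);d=d[0]/np.linalg.norm(d);M=np.eye(3)-np.outer(d,d);A+=M;B+=M@o
    return np.linalg.solve(A,B)
def tool(P):  # world point -> tool coords (cm)
    s=arm.state(); return R.from_euler("xyz",s["ee_rot"]).as_matrix().T@(np.array(P)-s["position"])*100
E
python3 - <<'E'
from h import *
im=cv2.imread("pics/top0.png");hsv=cv2.cvtColor(im,cv2.COLOR_BGR2HSV)
m=cv2.inRange(hsv,(20,120,120),(35,255,255))
for c in cv2.findContours(m,0,1)[0]:
    if cv2.contourArea(c)<60: continue
    r=cv2.minAreaRect(c);b=onz("top",cv2.boxPoints(r),.018)
    e=[np.linalg.norm(b[i]-b[(i+1)%4]) for i in(0,1)]
    v=(b[1]-b[0]) if e[0]>e[1] else b[2]-b[1]
    print("bar",r[0],b.mean(0).round(3),np.round(e,3),np.degrees(np.arctan2(v[1],v[0])).round(1))
g=cv2.inRange(hsv,(0,0,110),(180,70,255)); g[:,:]=g
for c in cv2.findContours(g,0,1)[0]:
    if cv2.contourArea(c)<80: continue
    r=cv2.minAreaRect(c);b=onz("top",cv2.boxPoints(r),.025);e=[np.linalg.norm(b[i]-b[(i+1)%4]) for i in(0,1)]
    print(np.round(r[0]),b.mean(0).round(3),np.round(e,3),round(r[2],1))
a=cv2.resize(im[165:230,225:325],None,fx=8,fy=8,interpolation=3)[:,:800]
b=cv2.resize(im[130:195,135:235],None,fx=4,fy=4,interpolation=3)
cv2.imwrite("pics/c1.png",a)
E
```

```text
[234. 405.] [-0.104  0.045  0.025] [0.019 0.086] 51.3
[222. 386.] [-0.047  0.083  0.025] [0.064 0.202] 70.9
[300. 391.] [-0.062 -0.149  0.025] [0.263 0.258] 71.6
[486. 402.] [-0.123 -0.756  0.025] [0.612 0.243] 68.0
[491. 310.] [ 0.171 -0.751  0.025] [0.043 0.08 ] 36.0
[472. 302.] [ 0.199 -0.685  0.025] [0.081 0.02 ] 50.2
[ 22. 293.] [0.208 0.713 0.025] [0.059 0.094] 21.8
[ 10. 277.] [0.255 0.761 0.025] [0.073 0.068] 45.0
[ 30. 266.] [0.292 0.691 0.025] [0.038 0.118] 39.8
[ 72. 247.] [0.355 0.556 0.025] [0.047 0.106] 35.5
[184. 246.] [0.368 0.206 0.025] [0.083 0.081] 90.0
[318. 246.] [ 0.37  -0.2    0.025] [0.084 0.084] 26.6
[149. 214.] [0.463 0.317 0.025] [0.069 0.065] 90.0
[271. 197.] [ 0.519 -0.058  0.025] [0.104 0.194] 5.4
[432. 181.] [ 0.577 -0.566  0.025] [0.104 0.023] 67.4
[ 11. 174.] [0.584 0.784 0.025] [0.077 0.157] 73.9
[170. 154.] [0.65  0.261 0.025] [0.069 0.078] 45.0
[466. 167.] [ 0.629 -0.687  0.025] [0.253 0.145] 66.0
[208. 142.] [0.692 0.142 0.025] [0.038 0.049] 90.0
[ 71. 156.] [0.644 0.58  0.025] [0.027 0.156] 76.0
[265. 134.] [ 0.718 -0.036  0.025] [0.05  0.062] 90.0
[153. 114.] [0.782 0.323 0.025] [0.163 0.08 ] 90.0
[400.  97.] [ 0.856 -0.475  0.025] [0.14  0.209] 2.0
[261.  87.] [ 0.875 -0.021  0.025] [0.098 0.081] 79.7
[521.   5.] [ 1.247 -0.971  0.025] [0.184 0.39 ] 26.8
```

View pics/c1.png

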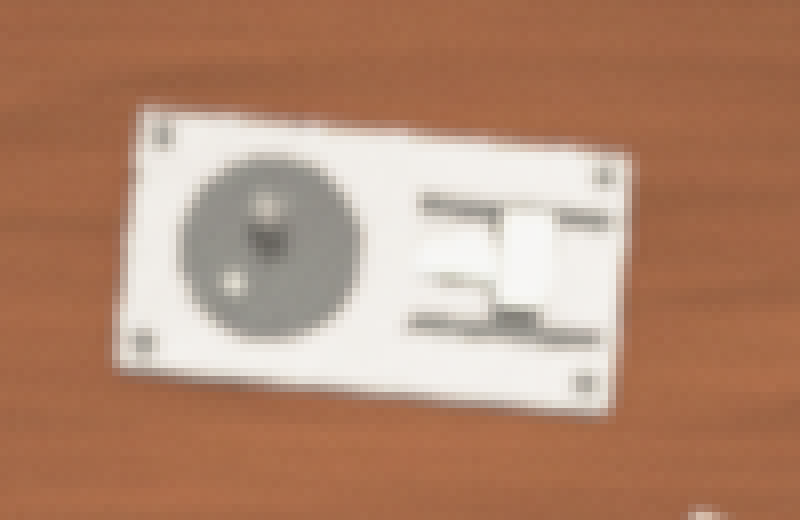

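The crop shows the turntable centred at about px (258.8,195.9), the spindle tip at (258.5,190.4) and the drive pin at (254.3,200.4), which is towards -x,+y.

Run:
```python
from h import *
im=cv2.imread("pics/top0.png");hsv=cv2.cvtColor(im,cv2.COLOR_BGR2HSV)
print(hsv[222,368],hsv[219,402],hsv[282,397])
m=cv2.inRange(hsv,(18,185,140),(40,255,255));m[:,:340]=0
for c in cv2.findContours(m,0,1)[0]:
    if cv2.contourArea(c)<60: continue
    r=cv2.minAreaRect(c);b=onz("top",cv2.boxPoints(r),.018)
    e=[np.linalg.norm(b[i]-b[(i+1)%4]) for i in(0,1)]
    v=(b[1]-b[0]) if e[0]>e[1] else b[2]-b[1]
    print("bar",r[0],b.mean(0).round(3),np.round(e,3),np.degrees(np.arctan2(v[1],v[0])).round(1))
# stand outline corners from crop (crop/8 + offset)
o=np.array([225,165])
cr=np.array([[145,105],[632,155],[608,413],[117,370]])/8+o-.5
b=onz("top",cr,.025);print(b.round(4));
print("yaw of +y:",[np.degrees(np.arctan2(*(-(p[0]),p[1]))).round(2) for p in (b[0]-b[1],b[3]-b[2])],[np.degrees(np.arctan2(p[1],p[0])).round(2) for p in (b[0]-b[3],b[1]-b[2])])
print("tt",onz("top",np.array([[270,247]])/8+o-.5,.035),"tip",onz("top",np.array([[268,203]])/8+o-.5,.129),"pin",onz("top",np.array([[234,283]])/8+o-.5,.041))
m=cv2.inRange(hsv,(0,0,110),(180,70,255))
i2=cv2.imread("pics/side0.png")
a=cv2.resize(im[135:175,145:195],None,fx=8,fy=8,interpolation=3)
s=cv2.resize(i2[115:155,260:310],None,fx=8,fy=8,interpolation=3)
s2=cv2.resize(i2[180:265,245:315],None,fx=5.7,fy=5.7,interpolation=3)[:320*9]
cv2.imwrite("pics/c2.png",np.hstack([a,s]))
```

```text
[ 30  92 247] [ 29 101 247] [ 19 138 225]
[[ 0.5787  0.0315  0.025 ]
 [ 0.562  -0.1565  0.025 ]
 [ 0.4619 -0.1474  0.025 ]
 [ 0.4759  0.04    0.025 ]]
yaw of +y: [np.float64(-5.08), np.float64(-4.25)] [np.float64(-4.73), np.float64(-5.18)]
tt [[ 0.52259301 -0.01765356  0.035     ]] tip [[ 0.52433731 -0.01793033  0.129     ]] pin [[ 0.50776731 -0.00435866  0.041     ]]
```

View pics/c2.png

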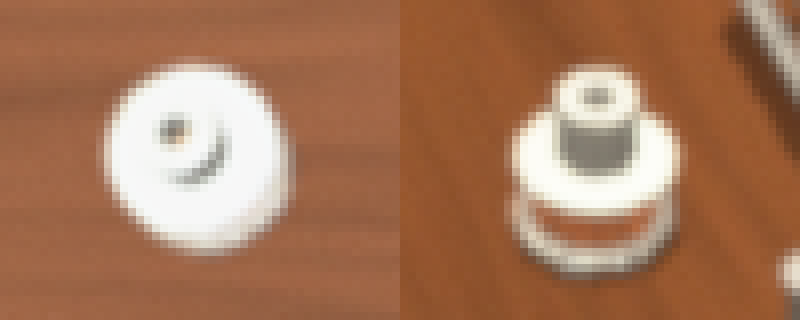

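The crops show the spool from the top and the side, with its bore at px (166.6,151.0) in the top view and (334.4,126.7) → full-frame (284.4,126.7) in the side view.

Run:
```python
from h import *
im=cv2.imread("pics/top0.png");hsv=cv2.cvtColor(im,cv2.COLOR_BGR2HSV)
u=np.array([177,132])/8+[145,135]-.5;v=np.array([598-400,96])/8+[260,115]-.5
print(onz("top",[u],.07),onz("side",[v],.07),tri("top",u,"side",v))
P=onz("top",[u],.07)[0]; print(tool(P))
m=cv2.inRange(hsv,(17,60,200),(35,255,255));m[:,:340]=0
for c in cv2.findContours(m,0,1)[0]:
    if cv2.contourArea(c)<60: continue
    r=cv2.minAreaRect(c);b=onz("top",cv2.boxPoints(r),.018)
    e=[np.linalg.norm(b[i]-b[(i+1)%4]) for i in(0,1)]
    v=(b[1]-b[0]) if e[0]>e[1] else b[2]-b[1]
    print("bar",r[0],b.mean(0).round(3),np.round(e,3),np.degrees(np.arctan2(v[1],v[0])).round(1))
```

```text
[[0.64875564 0.26051461 0.07      ]] [[0.64924531 0.25976113 0.07      ]] [0.64927836 0.26067248 0.06916172]
[ 69.84837001 -55.38196371  16.14625145]
bar (396.5294189453125, 281.8824157714844) [ 0.263 -0.446  0.018] [0.027 0.158] -103.8
bar (402.3131408691406, 218.64427185058594) [ 0.459 -0.467  0.018] [0.017 0.088] -157.0
bar (368.0, 221.5) [ 0.449 -0.358  0.018] [0.019 0.121] 179.0
bar (420.00006103515625, 84.50000762939453) [ 0.905 -0.547  0.018] [0.04 0.04] -136.4
bar (400.0, 83.5) [ 0.906 -0.478  0.018] [0.041 0.039] -87.3
bar (379.0, 82.5) [ 0.906 -0.407  0.018] [0.041 0.039] -87.5
bar (465.60400390625, 48.571998596191406) [ 1.05  -0.723  0.018] [0.078 0.192] -176.2
bar (359.221923828125, 37.991783142089844) [ 1.067 -0.347  0.018] [0.012 0.202] 179.7
bar (348.0, 38.5) [ 1.063 -0.309  0.018] [0.056 0.213] 177.9
bar (511.3343811035156, 37.34300231933594) [ 1.116 -0.913  0.018] [0.296 0.318] 176.5
bar (458.5793151855469, 10.951723098754883) [ 1.196 -0.712  0.018] [0.077 0.096] 177.5
bar (434.76373291015625, 36.024681091308594) [ 1.093 -0.614  0.018] [0.104 0.289] -179.9
bar (392.5, 35.0) [ 1.086 -0.464  0.018] [0.213 0.271] 175.5
bar (347.5, 3.0) [ 1.197 -0.311  0.018] [0.045 0.024] -86.9
```

>>> arm_command --steps '[100, 3.1, -2.5, 0, 0, 0, 0, 100, 3.1, -2.5, 0, 0, 0, 0, 100, 3.1, -2.5, 0, 0, 0, 0, 100, 3.1, -2.5, 0, 0, 0, 0, 100, 3.1, -2.5, 0, 0, 0, 0, 100, 3.1, -2.5, 0, 0, 0, 0, 100, 3.1, -2.5, 0, 0, 0, 0, 100, 3.1, -2.5, 0, 0, 0, 0, 100, 3.1, -2.5, 0, 0, 0, 0, 100, 3.1, -2.5, 0, 0, 0, 0, 100, 3.1, -2.5, 0, 0, 0, 0, 100, 3.1, -2.5, 0, 0, 0, 0]'

```text
t: 1.1
position: [0.4308, -0.0763, 0.2273]
ee_rot: [-3.138, 0.002, 0.326]
contact_force: [0.6, -1.3, -0.7]
width: 0.0855
```

>>> arm_command --steps '[100, 3.1, -2.5, 0, 0, 0, 0, 100, 3.1, -2.5, 0, 0, 0, 0, 100, 3.1, -2.5, 0, 0, 0, 0, 100, 3.1, -2.5, 0, 0, 0, 0, 100, 3.1, -2.5, 0, 0, 0, 0, 100, 3.1, -2.5, 0, 0, 0, 0, 100, 3.1, -2.5, 0, 0, 0, 0, 100, 3.1, -2.5, 0, 0, 0, 0]'

```text
t: 1.77
position: [0.6043, 0.2083, 0.2253]
ee_rot: [-3.138, 0.005, 0.33]
contact_force: [1.4, -0.5, 0.2]
width: 0.0854
```

Run:
```python
from h import *
s=arm.state();print(s["t"],s["position"],s["ee_rot"],tool([.649,.2605,.043]))
```

```text
1.7667 [0.6043153  0.20830504 0.2252919 ] [-3.13830264  0.00462019  0.33018977] [ 6.00352421 -3.42886221 18.2130269 ]
```

>>> arm_command --steps '[100, 2, -1.2, 1.5, 0, 0, 0, 100, 2, -1.2, 2, 0, 0, 0, 100, 1.5, -0.8, 2, 0, 0, 0, 100, 0.5, -0.3, 2, 0, 0, 0, 100, 0, 0, 1.5, 0, 0, 0, 100, 0, 0, 0, 0, 0, 0]'

```text
t: 2.27
position: [0.6577, 0.262, 0.126]
ee_rot: [-3.125, 0.006, 0.372]
contact_force: [-0.2, -0.2, -0.3]
width: 0.0853
```

Run:
```python
from h import *
s=arm.state();im=cams.grab_frame("wrist");cv2.imwrite("pics/w1.png",im[:,:,::-1])
print(s["t"],s["position"],s["ee_rot"],tool([.649,.2605,.043]),proj("wrist",[.649,.2605,.07],s))
```

```text
2.2667 [0.65769691 0.26200869 0.12604897] [-3.12529228  0.00642124  0.37219042] [-0.8367758  -0.04453247  8.45534458] [[280.32978623 237.71913828]]
```

View pics/w1.png

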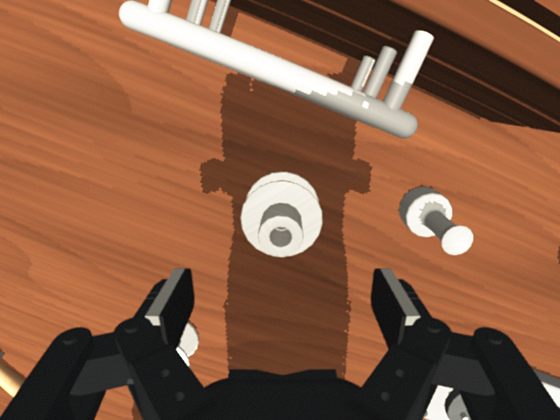

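The wrist view shows the spool bore at about (281,237), against a prediction of (280,238), so the spool position holds. Next I lower and grip.

```bash
cat >> h.py <<'E'
def go(P,yaw=None):
    s=arm.state();A=R.from_euler("xyz",s["ee_rot"]);y=s["ee_rot"][2] if yaw is None else yaw
    d=(A.inv()*R.from_euler("xyz",[np.pi,0,y])).as_rotvec(degrees=True)
    print("t%.2f"%s["t"],"pos",np.round(s["position"],4),"yaw %.3f"%s["ee_rot"][2],"F",np.round(s["contact_force"],1),"w%.4f"%s["width"],"q",np.round(s["q"],2));print("tool cm",tool(P).round(2),"turn",d.round(2))
E
python3 - <<'E'
from h import *
go([.649,.2605,.0445])
E
```

```text
t2.32 pos [0.6579 0.262  0.1275] yaw 0.372 F [-0.4 -1.   0.1] w0.0856 q [0.37 0.6  0.3  1.28 0.02 3.14]
tool cm [-0.84 -0.05  8.31] turn [-0.94  0.31 -0.  ]
```

>>> arm_command --steps '[100, -0.4, 0, 0, -0.9, 0.3, -7, 100, -0.4, 0, 0, 0, 0, -7, 100, 0, 0, 0, 0, 0, -7, 100, 0, 0, 0, 0, 0, -7, 100, 0, 0, 0, 0, 0, -7, 100, 0, 0, 0, 0, 0, -7, 100, 0, 0, 0, 0, 0, -7, 100, 0, 0, 0, 0, 0, -7, 100, 0, 0, 0, 0, 0, -7, 100, 0, 0, 0, 0, 0, -7, 100, 0, 0, 0, 0, 0, -7, 100, 0, 0, 0, 0, 0, 0]'

```text
t: 3.32
position: [0.6524, 0.2559, 0.1454]
ee_rot: [3.127, -0.003, 1.75]
contact_force: [0.0, 0.7, 0.1]
width: 0.0855
```

```bash
python3 -c "
from h import *
go([.649,.2605,.0445])"
```

```text
t3.32 pos [0.6524 0.2559 0.1454] yaw 1.750 F [0.  0.7 0.1] w0.0855 q [ 0.37  0.57  0.28  1.27 -0.    1.77]
tool cm [ 0.49 -0.4  10.08] turn [ 0.82 -0.15 -0.  ]
```

>>> arm_command --steps '[100, 0.3, -0.2, 1.5, 0.8, -0.1, 0, 100, 0.2, -0.2, 1.5, 0, 0, 0, 100, 0, 0, 1.5, 0, 0, 0, 100, 0, 0, 1, 0, 0, 0, 100, 0, 0, 0, 0, 0, 0]'

```text
t: 3.73
position: [0.6489, 0.2604, 0.0919]
ee_rot: [3.137, -0.002, 1.73]
contact_force: [-0.9, -0.5, 0.3]
width: 0.0852
```

```bash
python3 -c "
from h import *
go([.649,.2605,.0445])"
```

```text
t3.73 pos [0.6489 0.2604 0.0919] yaw 1.730 F [-0.9 -0.5  0.3] w0.0852 q [0.38 0.6  0.2  1.17 0.   1.79]
tool cm [-0.01 -0.01  4.74] turn [ 0.26 -0.12 -0.  ]
```

>>> arm_command --steps '[100, 0, 0, 1.2, 0.2, 0, 0, 100, 0, 0, 1.2, 0, 0, 0, 100, 0, 0, 1.2, 0, 0, 0, 100, 0, 0, 0.9, 0, 0, 0, 100, 0, 0, 0.2, 0, 0, 0, 50, 0, 0, 0, 0, 0, 0, 20, 0, 0, 0, 0, 0, 0, 20, 0, 0, 0, 0, 0, 0]' --grip_force 50

```text
t: 4.4
position: [0.6492, 0.2605, 0.0408]
ee_rot: [-3.142, -0.002, 1.723]
contact_force: [0.8, -0.3, -0.1]
width: 0.0519
```

```bash
python3 -c "
from h import *
go([.649,.2605,.0445])"
```

```text
t4.40 pos [0.6492 0.2605 0.0408] yaw 1.723 F [ 0.8 -0.3 -0.1] w0.0519 q [0.38 0.64 0.13 1.07 0.   1.8 ]
tool cm [ 0.01 -0.02 -0.37] turn [-0.   -0.11  0.  ]
```

>>> arm_command --steps '[55, 0, 0, -0.4, 0, 0, 0, 20, 0, 0, 0, 0, 0, 0, 10, 0, 0, 0, 0, 0, 0, 10, 0, 0, 0, 0, 0, 0, 10, 0, 0, 0, 0, 0, 0, 10, 0, 0, 0, 0, 0, 0]' --grip_force 50

```text
t: 4.9
position: [0.65, 0.2607, 0.0472]
ee_rot: [3.139, -0.002, 1.723]
contact_force: [-0.5, 0.2, -3.1]
width: 0.0295
```

```bash
python3 -c "
from h import *
go([.649,.2605,.0445])"
```

```text
t4.90 pos [0.65   0.2607 0.0472] yaw 1.723 F [-0.5  0.2 -3.1] w0.0295 q [0.38 0.63 0.14 1.08 0.   1.8 ]
tool cm [-0.01 -0.1   0.26] turn [ 0.14 -0.14 -0.  ]
```

>>> arm_command --steps '[10, 0, 0, -0.8, 0, 0, 0, 10, 0, 0, -1.5, 0, 0, 0, 10, 0, 0, -2, 0, 0, 0, 10, 0, 0, -2.5, 0, 0, 0, 10, 0, 0, -2.5, 0, 0, 0, 10, 0, 0, -2.5, 0, 0, 0, 10, 0, 0, -2, 0, 0, 0, 10, 0, 0, -0.5, 0, 0, 0, 10, 0, 0, 0, 0, 0, 0]'

```text
t: 5.65
position: [0.647, 0.2593, 0.1961]
ee_rot: [-3.137, -0.001, 1.723]
contact_force: [0.6, -0.7, -3.4]
width: 0.0293
```

```bash
python3 -c "
from h import *
go([.5235,-.018,.2])"
```

```text
t5.65 pos [0.647  0.2593 0.1961] yaw 1.723 F [ 0.6 -0.7 -3.4] w0.0293 q [0.38 0.56 0.4  1.42 0.   1.8 ]
tool cm [-25.54 -16.41  -0.33] turn [-0.29 -0.04  0.  ]
```

>>> arm_command --steps '[10, -1.3, -0.8, -0.2, 0, 0, 0, 10, -2.2, -1.4, 0, 0, 0, 0, 10, -2.2, -1.4, 0, 0, 0, 0, 10, -2.2, -1.4, 0, 0, 0, 0, 10, -2.2, -1.4, 0, 0, 0, 0, 10, -2.2, -1.4, 0, 0, 0, 0, 10, -2.2, -1.4, 0, 0, 0, 0, 10, -2.2, -1.4, 0, 0, 0, 0, 10, -2.2, -1.4, 0, 0, 0, 0, 10, -2.2, -1.4, 0, 0, 0, 0, 10, -1.5, -1, 0, 0, 0, 0, 10, 0, 0, 0, 0, 0, 0]'

```text
t: 6.65
position: [0.5262, 0.0047, 0.1818]
ee_rot: [-3.116, -0.001, 1.727]
contact_force: [0.8, -0.7, -2.9]
width: 0.0296
```

```bash
python3 -c "
from h import *
go([.5235,-.018,.2])"
```

```text
t6.65 pos [0.5262 0.0047 0.1818] yaw 1.727 F [ 0.8 -0.7 -2.9] w0.0296 q [ 0.01  0.28 -0.08  1.23 -0.    1.42]
tool cm [-2.2  -0.66 -1.8 ] turn [-1.44 -0.06  0.  ]
```

>>> arm_command --steps '[10, 0, 0, -1.5, -1.4, 0, 0, 10, -0.7, -0.3, -0.3, 0, 0, 0, 10, -1, -0.3, 0, 0, 0, 0, 10, -0.5, 0, 0, 0, 0, 0, 10, 0, 0, 0, 0, 0, 0]'

```text
t: 7.07
position: [0.5212, -0.0203, 0.1953]
ee_rot: [-3.134, -0.002, 1.726]
contact_force: [0.1, -0.3, -2.9]
width: 0.03
```

```bash
python3 -c "
from h import *
go([.5235,-.018,.195])
c=[]
for n in('side','top'):
    im=cams.grab_frame(n)[:,:,::-1]; u=proj(n,[.5235,-.018,.13])[0].astype(int)
    c.append(cv2.resize(im[u[1]-45:u[1]+45,u[0]-35:u[0]+35],None,fx=5.5,fy=5.5,interpolation=3));print(n,u,proj(n,[[.5235,-.018,.13],[.5235,-.018,.15],arm.state()['position']]))
cv2.imwrite('pics/c3.png',np.hstack(c))
"
```

```text
t7.07 pos [ 0.5212 -0.0203  0.1953] yaw 1.726 F [ 0.1 -0.3 -2.9] w0.0300 q [-0.04  0.25 -0.09  1.24  0.    1.38]
tool cm [0.2  0.26 0.03] turn [-0.44 -0.13  0.  ]
side [275 186] [[275.48084436 186.30560267]
 [275.53087914 180.97397692]
 [275.01550698 169.16229454]]
top [258 190] [[258.0159405  190.11206992]
 [257.93453127 188.9641544 ]
 [258.34716591 187.08520634]]
```

View pics/c3.png

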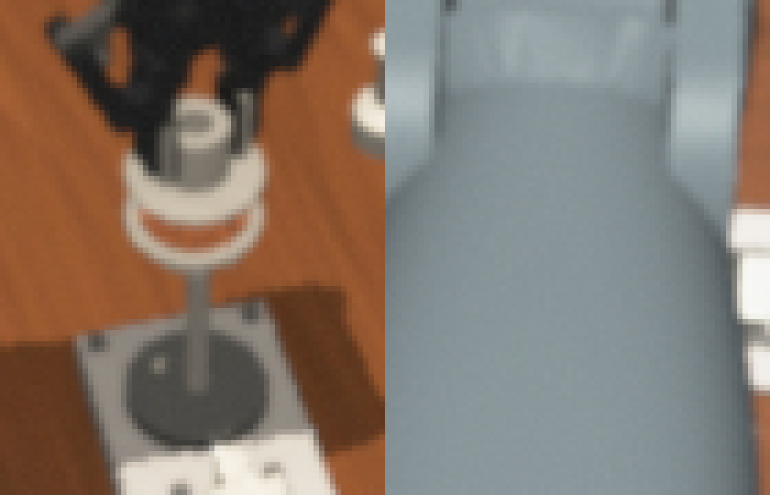

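The side view shows the spool hanging upright, just above the spindle and nearly in line with it (spool axis at col 275.5, spindle at 276).

>>> arm_command --steps '[10, 0.2, 0.26, 0, -0.4, 0, 0, 10, 0, 0, 0.4, 0, 0, 0, 10, 0, 0, 0.3, 0, 0, 0, 10, 0, 0, 0, 0, 0, 0]'

```text
t: 7.5
position: [0.524, -0.0159, 0.1863]
ee_rot: [-3.14, -0.003, 1.727]
contact_force: [-0.2, 0.2, -2.9]
width: 0.03
```

```bash
python3 -c "
from h import *
go([.5236,-.018,.17])"
```

```text
t7.50 pos [ 0.524  -0.0159  0.1863] yaw 1.727 F [-0.2  0.2 -2.9] w0.0300 q [-0.03  0.26 -0.1   1.21  0.    1.38]
tool cm [-0.2  -0.07  1.63] turn [-0.09 -0.19  0.  ]
```

>>> arm_command --steps '[10, -0.15, -0.05, 0, 0, 0, 0, 10, 0, 0, 0, 0, 0, 0, 10, 0, 0, 0.4, 0, 0, 0, 10, 0, 0, 0.4, 0, 0, 0, 10, 0, 0, 0.4, 0, 0, 0, 10, 0, 0, 0, 0, 0, 0]'

```text
t: 8.0
position: [0.5236, -0.017, 0.1728]
ee_rot: [-3.14, -0.003, 1.728]
contact_force: [0.2, -0.2, -3.3]
width: 0.0297
```

```bash
python3 -c "
from h import *
go([.5236,-.018,.15])"
```

```text
t8.00 pos [ 0.5236 -0.017   0.1728] yaw 1.728 F [ 0.2 -0.2 -3.3] w0.0297 q [-0.03  0.26 -0.13  1.18  0.    1.38]
tool cm [-0.1  -0.01  2.28] turn [-0.12 -0.2   0.  ]
```

>>> arm_command --steps '[10, -0.05, 0, 0.3, 0, -0.2, 0, 10, 0, 0, 0.4, 0, 0, 0, 10, 0, 0, 0.4, 0, 0, 0, 10, 0, 0, 0.3, 0, 0, 0, 10, 0, 0, 0, 0, 0, 0]'

```text
t: 8.42
position: [0.5234, -0.0176, 0.1569]
ee_rot: [-3.139, 0.0, 1.728]
contact_force: [0.3, 0.7, -2.7]
width: 0.0294
```

```bash
python3 -c "
from h import *
go([.5236,-.018,.09])"
```

```text
t8.42 pos [ 0.5234 -0.0176  0.1569] yaw 1.728 F [ 0.3  0.7 -2.7] w0.0294 q [-0.03  0.27 -0.16  1.14 -0.    1.38]
tool cm [-0.04  0.03  6.69] turn [-0.14  0.02 -0.  ]
```

>>> arm_command --steps '[10, 0, 0, 0.5, 0, 0, 0, 10, 0, 0, 0.6, 0, 0, 0, 10, 0, 0, 0.6, 0, 0, 0, 10, 0, 0, 0.6, 0, 0, 0, 10, 0, 0, 0.6, 0, 0, 0, 10, 0, 0, 0.6, 0, 0, 0, 10, 0, 0, 0.6, 0, 0, 0, 10, 0, 0, 0.4, 0, 0, 0, 10, 0, 0, 0, 0, 0, 0]'

```text
t: 9.17
position: [0.5229, -0.0177, 0.1064]
ee_rot: [-3.138, 0.0, 1.728]
contact_force: [-0.8, 0.1, -3.8]
width: 0.0303
```

```bash
python3 -c "
from h import *
go([.5236,-.018,.0875])"
```

```text
t9.17 pos [ 0.5229 -0.0177  0.1064] yaw 1.728 F [-0.8  0.1 -3.8] w0.0303 q [-0.03  0.31 -0.25  1.02 -0.    1.38]
tool cm [-0.04  0.07  1.89] turn [-0.2   0.01 -0.  ]
```

>>> arm_command --steps '[10, 0, 0, 0.4, 0, 0, 0, 10, 0, 0, 0.4, 0, 0, 0, 10, 0, 0, 0.3, 0, 0, 0, 10, 0, 0, 0.2, 0, 0, 0, 10, 0, 0, 0, 0, 0, 0]'

```text
t: 9.58
position: [0.5232, -0.0177, 0.0922]
ee_rot: [-3.139, 0.0, 1.728]
contact_force: [-0.8, -0.3, -3.2]
width: 0.0299
```

>>> arm_command --steps '[10, 0, 0, 0.15, 0, 0, 0, 10, 0, 0, 0, 0, 0, 0]'

```text
t: 9.75
position: [0.5233, -0.0177, 0.0907]
ee_rot: [-3.139, 0.0, 1.728]
contact_force: [0.1, 0.1, -3.6]
width: 0.0297
```

>>> arm_command --steps '[10, 0, 0, 0.15, 0, 0, 0, 10, 0, 0, 0, 0, 0, 0]'

```text
t: 9.92
position: [0.5235, -0.0177, 0.0893]
ee_rot: [-3.139, 0.0, 1.728]
contact_force: [-0.2, 0.6, -3.2]
width: 0.0296
```

>>> arm_command --steps '[10, 0, 0, 0.15, 0, 0, 0, 10, 0, 0, 0, 0, 0, 0]'

```text
t: 10.08
position: [0.5237, -0.0177, 0.0879]
ee_rot: [-3.14, 0.0, 1.728]
contact_force: [-0.3, -0.1, -3.8]
width: 0.0296
```

>>> arm_command --steps '[10, 0, 0, 0.15, 0, 0, 0, 10, 0, 0, 0, 0, 0, 0]'

```text
t: 10.25
position: [0.5238, -0.0177, 0.0863]
ee_rot: [-3.14, 0.001, 1.728]
contact_force: [0.1, -0.4, -3.7]
width: 0.0297
```

>>> arm_command --steps '[10, 0, 0, 0.1, 0, 0, 0, 10, 0, 0, 0, 0, 0, 0]'

```text
t: 10.42
position: [0.5237, -0.0177, 0.0852]
ee_rot: [-3.14, 0.001, 1.728]
contact_force: [0.2, -0.5, -3.7]
width: 0.0299
```

>>> arm_command --steps '[10, 0, 0, 0.12, 0, 0, 0, 10, 0, 0, 0, 0, 0, 0]'

```text
t: 10.58
position: [0.5237, -0.0177, 0.0839]
ee_rot: [-3.14, 0.001, 1.728]
contact_force: [0.0, -1.3, -3.9]
width: 0.03
```

>>> arm_command --steps '[10, 0, 0, 0.12, 0, 0, 0, 10, 0, 0, 0, 0, 0, 0]'

```text
t: 10.75
position: [0.5237, -0.0177, 0.0826]
ee_rot: [-3.14, 0.001, 1.728]
contact_force: [0.2, -0.6, -3.2]
width: 0.0297
```

>>> arm_command --steps '[10, 0, 0, 0.1, 0, 0, 0, 10, 0, 0, 0, 0, 0, 0]'

```text
t: 10.92
position: [0.5238, -0.0177, 0.0815]
ee_rot: [-3.14, 0.001, 1.728]
contact_force: [0.1, 0.5, -2.8]
width: 0.0297
```

>>> arm_command --steps '[10, 0, 0, 0.08, 0, 0, 0, 10, 0, 0, 0, 0, 0, 0]'

```text
t: 11.08
position: [0.524, -0.0179, 0.0815]
ee_rot: [-3.141, 0.001, 1.728]
contact_force: [-0.5, 1.0, -3.8]
width: 0.0296
```

>>> arm_command --steps '[10, 0, 0, 0.08, 0, 0, 0, 10, 0, 0, 0, 0, 0, 0]'

```text
t: 11.25
position: [0.5243, -0.0181, 0.0815]
ee_rot: [3.141, 0.002, 1.728]
contact_force: [0.1, 1.3, -3.0]
width: 0.0297
```

```bash
python3 -c "
from h import *
go([.5236,-.018,.0875])
c=[]
for n in('side',):
    im=cams.grab_frame(n)[:,:,::-1]; u=proj(n,[.5235,-.018,.06])[0].astype(int)
    cv2.imwrite('pics/c4.png',cv2.resize(im[u[1]-45:u[1]+45,u[0]-50:u[0]+50],None,fx=6,fy=6,interpolation=3))
"
```

```text
t11.25 pos [ 0.5243 -0.0181  0.0815] yaw 1.728 F [ 0.1  1.3 -3. ] w0.0297 q [-0.03  0.33 -0.29  0.95 -0.    1.38]
tool cm [ 0.02 -0.06 -0.6 ] turn [0.03 0.09 0.  ]
```

View pics/c4.png

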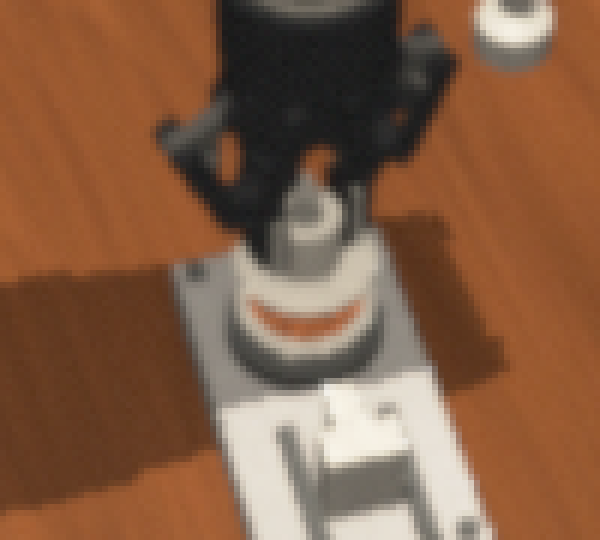

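The side view shows the spool down on the turntable and still gripped. The contact height (TCP 0.0815) suggests it is seated rather than on the pin. I'll check by pressing lightly and then giving it a small twist.

>>> arm_command --steps '[10, -0.05, 0.03, 0.15, 0, 0, 0, 10, 0, 0, 0.15, 0, 0, 0]'

```text
t: 11.47
position: [0.5244, -0.0182, 0.0812]
ee_rot: [3.14, 0.001, 1.728]
contact_force: [-7.6, -0.4, 23.0]
width: 0.0297
```

```bash
python3 -c "
from h import *
go([.5236,-.018,.0815]);print(arm.state()['wrist_torque'])"
```

```text
t11.47 pos [ 0.5244 -0.0182  0.0812] yaw 1.728 F [-7.6 -0.4 23. ] w0.0297 q [-0.03  0.33 -0.29  0.95 -0.    1.38]
tool cm [ 0.04 -0.08 -0.03] turn [0.1  0.07 0.  ]
[-0.01055086  1.97963451  0.01810423]
```

>>> arm_command --steps '[10, 0, 0, -0.05, 0, 0, -2.5, 10, 0, 0, 0, 0, 0, -2.5]'

```text
t: 11.63
position: [0.525, -0.0179, 0.0825]
ee_rot: [3.138, 0.001, 1.817]
contact_force: [1.8, 3.1, -5.9]
width: 0.0297
```

```bash
python3 -c "
from h import *
go([.5236,-.018,.0815]);print(arm.state()['wrist_torque'])"
```

```text
t11.63 pos [ 0.525  -0.0179  0.0825] yaw 1.817 F [ 1.8  3.1 -5.9] w0.0297 q [-0.03  0.33 -0.29  0.95 -0.    1.29]
tool cm [ 0.03 -0.13  0.1 ] turn [0.21 0.06 0.  ]
[ 0.62456071 -0.59330376 -0.02377814]
```

>>> arm_command --steps '[10, 0, -0.1, 0, 0.2, 0, -2.5, 10, 0, 0, 0, 0, 0, -2.5]'

```text
t: 11.8
position: [0.5249, -0.0176, 0.0825]
ee_rot: [3.139, 0.0, 1.908]
contact_force: [-3.5, -1.6, 0.6]
width: 0.0299
```

```bash
python3 -c "
from h import *
go([.5236,-.018,.0815]);print(arm.state()['wrist_torque'])"
```

```text
t11.80 pos [ 0.5249 -0.0176  0.0825] yaw 1.908 F [-3.5 -1.6  0.6] w0.0299 q [-0.03  0.33 -0.28  0.95  0.    1.2 ]
tool cm [ 0.01 -0.14  0.1 ] turn [0.13 0.02 0.  ]
[-0.11612627  0.43750566 -0.38745537]
```

>>> arm_command --steps '[10, 0, 0, 0, 0, 0, -2.5, 10, 0, 0, 0, 0, 0, -2.5]'

```text
t: 11.97
position: [0.5249, -0.0175, 0.0823]
ee_rot: [3.139, 0.0, 1.999]
contact_force: [-1.3, -0.3, 0.2]
width: 0.0296
```

```bash
python3 -c "
from h import *
go([.5236,-.018,.0815]);print(arm.state()['wrist_torque'])"
```

```text
t11.97 pos [ 0.5249 -0.0175  0.0823] yaw 1.999 F [-1.3 -0.3  0.2] w0.0296 q [-0.03  0.33 -0.28  0.95  0.    1.11]
tool cm [ 0.01 -0.14  0.08] turn [0.13 0.01 0.  ]
[ 0.10905044  0.16577884 -0.34345981]
```

The torque rose to 0.35–0.39 N m after about 8° of free play, so the pin is in a slot. I'll relax the twist, settle the spool and release.

>>> arm_command --steps '[10, 0, -0.08, 0.05, 0.1, 0, 2, 10, 0, 0, 0.05, 0, 0, 2, 10, 0, 0, 0, 0, 0, 0, 25, 0, 0, 0, 0, 0, 0, 45, 0, 0, 0, 0, 0, 0, 60, 0, 0, -0.2, 0, 0, 0, 60, 0, 0, 0, 0, 0, 0]'

```text
t: 12.55
position: [0.5256, -0.0177, 0.0836]
ee_rot: [3.139, 0.0, 1.932]
contact_force: [-0.3, -0.3, 0.4]
width: 0.0511
```

```bash
python3 -c "
from h import *
go([.5236,-.018,.0815]);print(arm.state()['wrist_torque'])"
```

```text
t12.55 pos [ 0.5256 -0.0177  0.0836] yaw 1.932 F [-0.3 -0.3  0.4] w0.0511 q [-0.03  0.33 -0.28  0.96  0.    1.18]
tool cm [ 0.04 -0.19  0.21] turn [0.17 0.02 0.  ]
[ 0.01289207 -0.00363025  0.02866793]
```

>>> arm_command --steps '[60, 0, -0.1, -0.8, 0, 0, 0, 60, 0, 0, -2, 0, 0, 0, 60, 0, 0, -3, 0, 0, 0, 60, 0, 0, -3, 0, 0, 0, 60, 0, 0, -3, 0, 0, 0, 60, 0, 0, -2.5, 0, 0, 0, 60, 0, 0, -0.5, 0, 0, 0, 60, 0, 0, 0, 0, 0, 0]'

```text
t: 13.22
position: [0.5226, -0.0182, 0.2419]
ee_rot: [3.138, 0.0, 1.935]
contact_force: [0.1, 0.5, -0.7]
width: 0.0514
```

>>> arm_command --steps '[60, -2.2, -1.4, -0.3, 0, 0, 0, 60, -2.9, -1.9, 0, 0, 0, 0, 60, -2.9, -1.9, 0, 0, 0, 0, 60, -2.9, -1.9, 0, 0, 0, 0, 60, -2.9, -1.9, 0, 0, 0, 0, 60, -2.9, -1.9, 0, 0, 0, 0, 60, -2.9, -1.9, 0, 0, 0, 0, 60, -2.9, -1.9, 0, 0, 0, 0, 60, -2.9, -1.9, 0, 0, 0, 0, 60, -2.9, -1.9, 0, 0, 0, 0, 60, 0, 0, 0, 0, 0, 0]'

```text
t: 14.13
position: [0.4457, -0.3599, 0.2356]
ee_rot: [-3.141, -0.006, 1.944]
contact_force: [-0.3, 1.5, 0.6]
width: 0.0511
```

Run:
```python
from h import *
im=cams.grab_frame("top");im2=cams.grab_frame("side")
cv2.imwrite("pics/top1.png",im[:,:,::-1]);cv2.imwrite("pics/side1.png",im2[:,:,::-1])
go([.449,-.358,.1],3.124)
hsv=cv2.cvtColor(im2,cv2.COLOR_RGB2HSV)
m=cv2.inRange(hsv,(17,60,200),(35,255,255));m[:300]=0;m[:,:255]=0;m[345:]=0;m[:,325:]=0
c=max(cv2.findContours(m,0,1)[0],key=cv2.contourArea);r=cv2.minAreaRect(c);b=onz("side",cv2.boxPoints(r),.012);print(r,b.mean(0),b)
u=proj("side",[.5235,-.018,.06])[0].astype(int)
a=cv2.resize(im2[u[1]-45:u[1]+45,u[0]-45:u[0]+45,::-1],None,fx=6,fy=6,interpolation=3)
cv2.imwrite('pics/c5.png',a)
```

```text
t14.23 pos [ 0.4463 -0.3561  0.2358] yaw 1.946 F [0.9 0.3 0.6] w0.0515 q [-0.68  0.32  0.12  1.37  0.    0.52]
tool cm [-0.39  0.17 13.58] turn [  0.31  -0.41 -67.52]
((292.857666015625, 334.3115539550781), (8.770578384399414, 52.36035919189453), 74.74488067626953) [ 0.44815551 -0.3586962   0.012     ] [[ 0.38874652 -0.34490507  0.012     ]
 [ 0.50979439 -0.35161907  0.012     ]
 [ 0.50681587 -0.37267442  0.012     ]
 [ 0.38726526 -0.36558625  0.012     ]]
```

View pics/c5.png

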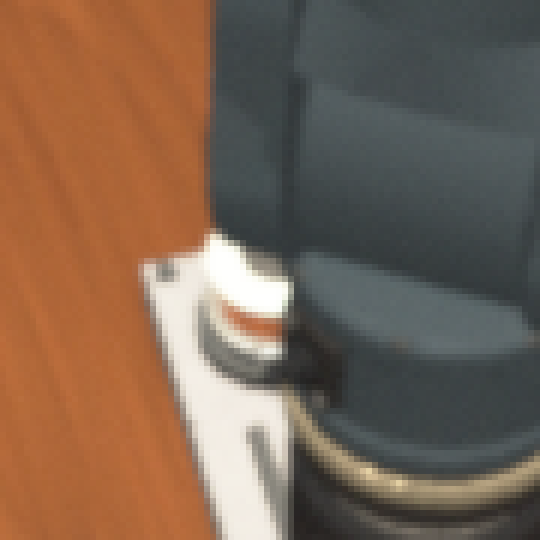

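The spool shows partly behind the arm. The bar is confirmed in both views at (0.449,-0.358), yaw about -2°. I turn the tool 66° and descend.

>>> arm_command --steps '[60, 0, 0, 1, 0, 0, -7, 60, 0, 0, 1, 0, 0, -7, 60, 0, 0, 1, 0, 0, -7, 60, 0, 0, 1, 0, 0, -7, 60, 0, 0, 1, 0, 0, -7, 60, 0, 0, 1, 0, 0, -7, 60, 0, 0, 1, 0, 0, -7, 60, 0, 0, 1, 0, 0, -7, 60, 0, 0, 1, 0, 0, -7, 60, 0, 0, 0, 0, 0, -3.5, 60, 0, 0, 0, 0, 0, 0]'

```text
t: 15.15
position: [0.4474, -0.3385, 0.1379]
ee_rot: [3.126, -0.007, -3.138]
contact_force: [0.2, -0.6, 0.2]
width: 0.0514
```

```bash
python3 -c "
from h import *
go([.449,-.358,.005],3.107)"
```

```text
t15.15 pos [ 0.4474 -0.3385  0.1379] yaw -3.138 F [ 0.2 -0.6  0.2] w0.0514 q [-0.65  0.36 -0.09  1.14  0.01 -0.66]
tool cm [-0.25 -2.17 13.25] turn [ 0.9  -0.43  2.18]
```

>>> arm_command --steps '[60, -0.1, -0.8, 1, 0.8, -0.4, 2, 60, -0.1, -0.8, 1.5, 0, 0, 0, 60, 0, -0.2, 2, 0, 0, 0, 60, 0, 0, 2, 0, 0, 0, 60, 0, 0, 1, 0, 0, 0, 60, 0, 0, 0, 0, 0, 0]'

```text
t: 15.65
position: [0.4517, -0.3501, 0.0613]
ee_rot: [3.14, 0.002, 3.102]
contact_force: [0.6, -0.2, -0.6]
width: 0.0513
```

```bash
python3 -c "
from h import *
go([.449,-.358,.005],3.107)"
```

```text
t15.65 pos [ 0.4517 -0.3501  0.0613] yaw 3.102 F [ 0.6 -0.2 -0.6] w0.0513 q [-0.66  0.42 -0.2   0.95  0.   -0.62]
tool cm [ 0.26 -0.81  5.63] turn [ 0.07  0.13 -0.27]
```

>>> arm_command --steps '[60, 0.2, -0.5, 0, 0, 0.1, 0, 60, 0.1, -0.35, 1, 0, 0, 0, 60, 0, 0, 1.4, 0, 0, 0, 60, 0, 0, 1.2, 0, 0, 0, 60, 0, 0, 0.6, 0, 0, 0, 60, 0, 0, 0, 0, 0, 0]'

```text
t: 16.15
position: [0.4505, -0.3591, 0.0202]
ee_rot: [-3.14, 0.005, 3.099]
contact_force: [0.1, 0.4, 0.1]
width: 0.0515
```

```bash
python3 -c "
from h import *
go([.449,-.358,.005],3.107)"
```

```text
t16.15 pos [ 0.4505 -0.3591  0.0202] yaw 3.099 F [0.1 0.4 0.1] w0.0515 q [-0.67  0.47 -0.25  0.85  0.   -0.63]
tool cm [0.17 0.1  1.52] turn [-0.11  0.28 -0.43]
```

>>> arm_command --steps '[60, 0.1, 0, 0.7, 0, 0.2, 0, 60, 0, 0, 0.4, 0, 0, 0, 60, 0, 0, 0.15, 0, 0, 0, 40, 0, 0, 0, 0, 0, 0, 10, 0, 0, 0, 0, 0, 0, 0, 0, 0, 0, 0, 0, 0, 0, 0, 0, 0, 0, 0, 0, 0, 0, 0, 0, 0, 0, 0]' --grip_force 90

```text
t: 16.82
position: [0.4504, -0.3599, 0.009]
ee_rot: [-3.138, 0.003, 3.099]
contact_force: [0.4, -0.3, -3.8]
width: 0.0152
```

>>> arm_command --steps '[0, 0, 0, 0, 0, 0, 0, 0, 0, 0, 0, 0, 0, 0, 0, 0, 0, 0, 0, 0, 0]'

```text
t: 17.07
position: [0.4502, -0.3597, 0.0088]
ee_rot: [-3.139, 0.003, 3.099]
contact_force: [-0.2, -0.1, -1.4]
width: 0.0153
```

```bash
python3 -c "
from h import *
go([.449,-.358,.005],3.107)"
```

```text
t17.07 pos [ 0.4502 -0.3597  0.0088] yaw 3.099 F [-0.2 -0.1 -1.4] w0.0153 q [-0.67  0.48 -0.26  0.83 -0.   -0.63]
tool cm [0.13 0.17 0.38] turn [-0.18  0.17 -0.48]
```

>>> arm_command --steps '[0, 0, 0, -1, 0, 0, 0, 0, 0, 0, -2, 0, 0, 0, 0, 0, 0, -2, 0, 0, 0, 0, 0, 0, -2, 0, 0, 0, 0, 0, 0, -2, 0, 0, 0, 0, 0, 0, -0.5, 0, 0, 3, 0, 0, 0, 0, 0, 0, 6, 0, 0, 0, 0, 0, 0, 6, 0, 0, 0, 0, 0, 0, 6, 0, 0, 0, 0, 0, 0, 6, 0, 0, 0, 0, 0, 0, 6, 0, 0, 0, 0, 0, 0, 6]'

```text
t: 18.07
position: [0.449, -0.3587, 0.1159]
ee_rot: [-3.141, 0.005, 2.391]
contact_force: [1.1, 0.8, -3.9]
width: 0.0148
```

>>> arm_command --steps '[0, 0, 0, 0, 0, 0, 6, 0, 0, 0, 0, 0, 0, 6, 0, 0, 0, 0, 0, 0, 6, 0, 0, 0, 0, 0, 0, 6, 0, 0, 0, 0, 0, 0, 6, 0, 0, 0, 0, 0, 0, 6, 0, 0, 0, 0, 0, 0, 6, 0, 0, 0, 0, 0, 0, 6, 0, 0, 0, 0, 0, 0, 4, 0, 0, 0, 0, 0, 0, 0]'

```text
t: 18.9
position: [0.4479, -0.3581, 0.1227]
ee_rot: [3.137, 0.004, 1.43]
contact_force: [0.3, -0.2, -2.8]
width: 0.0151
```

```bash
python3 -c "
from h import *
go([.5068,-.2133,.1],1.487)"
```

```text
t18.90 pos [ 0.4479 -0.3581  0.1227] yaw 1.430 F [ 0.3 -0.2 -2.8] w0.0151 q [-0.67  0.37 -0.11  1.09 -0.    1.04]
tool cm [15.17  3.79  2.22] turn [ 0.28  0.25 -3.26]
```

>>> arm_command --steps '[0, 0.8, 0.2, 0, 0.2, 0.2, -3.2, 0, 1.7, 0.5, 0, 0, 0, 0, 0, 1.8, 0.5, 0, 0, 0, 0, 0, 1.8, 0.5, 0, 0, 0, 0, 0, 1.8, 0.5, 0, 0, 0, 0, 0, 1.8, 0.5, 0, 0, 0, 0, 0, 1.8, 0.5, 0, 0, 0, 0, 0, 1.2, 0.4, 0, 0, 0, 0, 0, 0.5, 0, 0, 0, 0, 0, 0, 0, 0, 0, 0, 0, 0]'

```text
t: 19.73
position: [0.4951, -0.2249, 0.1269]
ee_rot: [3.139, 0.003, 1.511]
contact_force: [0.2, -0.9, -3.2]
width: 0.0153
```

Run:
```python
from h import *
s=arm.state();im=cams.grab_frame("wrist");cv2.imwrite("pics/w2.png",im[:,:,::-1])
im=cams.grab_frame("side");cv2.imwrite("pics/side2.png",im[:,:,::-1])
go([.5068,-.2133,.047],1.487)
S=np.array([.5233,-.018]);Y=np.array([.084,.9965])
print(proj("wrist",[[*(S-Y*.11),.067],[*S,.13],[*S,.105]],s))
```

```text
t19.83 pos [ 0.495  -0.226   0.1268] yaw 1.509 F [-0.8  0.  -2.2] w0.0149 q [-0.43  0.32 -0.17  1.07 -0.    1.2 ]
tool cm [1.36 1.07 7.98] turn [0.19 0.17 1.28]
[[ 304.51659584   71.23020982]
 [ 325.23735051 -229.16060131]
 [ 319.49613311 -191.93852987]]
```

View pics/w2.png

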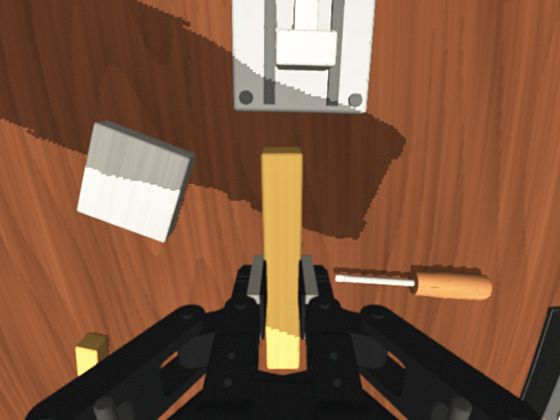

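The wrist view shows the bar held straight, with its front end at (282,152). The keeper's back top edge runs from about (276,65) to (336,67) and the base's back edge sits at row 110.

Run:
```python
from h import *
s=dict(arm.state())
S=np.array([.5233,-.018]);Y=np.array([.084,.9965]);X=np.array([.9965,-.084])
def st(p): d=p[:2]-S; return np.round([d@X,d@Y],4)
for n,u,z in(("kp edge L",(276,65),.067),("kp edge R",(336,67),.067),("base L",(236,110),.025),("base R",(366,112),.025),("tip L",(262,149),.1358),("tip R",(301,149),.1358)):
    print(n,st(onz("wrist",[u],z,s)[0]))
print("tcp",st(s["position"]))
```

```text
kp edge L [-0.0168 -0.1081]
kp edge R [ 0.0188 -0.1082]
base L [-0.0466 -0.1365]
base R [ 0.0502 -0.1355]
tip L [-0.0209 -0.1468]
tip R [-0.0046 -0.1464]
tcp [-0.0107 -0.2096]
```

>>> arm_command --steps '[0, 0.4, 0.4, 0, 0.2, 0.2, 1.3, 0, 0.5, 0.5, 1, 0, 0, 0, 0, 0.4, 0.3, 2, 0, 0, 0, 0, 0, 0, 2, 0, 0, 0, 0, 0, 0, 2, 0, 0, 0, 0, 0, 0, 0.6, 0, 0, 0, 0, 0, 0, 0, 0, 0, 0]'

```text
t: 20.42
position: [0.5087, -0.2189, 0.0464]
ee_rot: [3.139, 0.002, 1.484]
contact_force: [-0.7, 0.1, -2.8]
width: 0.0151
```

Run:
```python
from h import *
go([.5084,-.2124,.047],1.487)
```

```text
t20.42 pos [ 0.5087 -0.2189  0.0464] yaw 1.484 F [-0.7  0.1 -2.8] w0.0151 q [-0.41  0.41 -0.27  0.89 -0.    1.25]
tool cm [ 0.65 -0.09 -0.06] turn [ 0.14  0.14 -0.15]
```

>>> arm_command --steps '[0, 0.6, -0.06, 0, 0, 0, 0, 0, 0.6, 0, 0, 0, 0, 0, 0, 0.6, 0, 0, 0, 0, 0, 0, 0.4, 0, 0, 0, 0, 0, 0, 0, 0, 0, 0, 0, 0]'

```text
t: 20.83
position: [0.511, -0.196, 0.0485]
ee_rot: [3.137, 0.003, 1.484]
contact_force: [-0.3, -0.4, -2.4]
width: 0.0153
```

Run:
```python
from h import *
s=arm.state();im=cams.grab_frame("side");cv2.imwrite("pics/side3.png",im[:,:,::-1])
im=cams.grab_frame("wrist");cv2.imwrite("pics/w3.png",im[:,:,::-1])
S=np.array([.5233,-.018]);Y=np.array([.084,.9965]);X=np.array([.9965,-.084])
go([*(S+.0015*X-.171*Y),.047],1.487)
```

```text
t20.93 pos [ 0.511  -0.1966  0.0485] yaw 1.483 F [ 0.2  0.3 -3.7] w0.0151 q [-0.37  0.4  -0.28  0.89 -0.    1.29]
tool cm [ 0.8  -0.13  0.14] turn [ 0.27  0.19 -0.2 ]
```

View pics/w3.png

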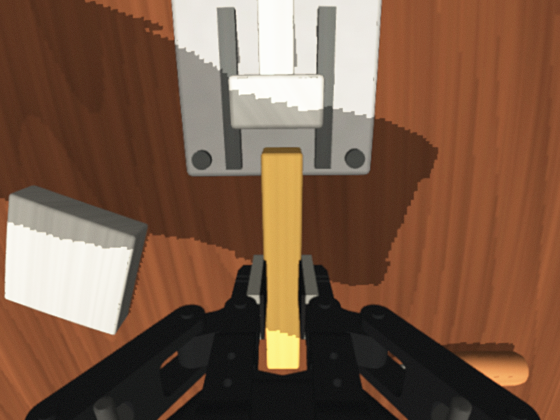

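The bar end (row 150, cols 262–302) points at the keeper's back face (row 128, cols 231–322) and lines up with it. Start the slow taps.

>>> arm_command --steps '[0, 0.2, -0.1, 0.1, 0, 0, 0, 0, 0.2, 0, 0, 0, 0, 0, 0, 0.15, 0, 0, 0, 0, 0, 0, 0, 0, 0, 0, 0, 0]'

```text
t: 21.27
position: [0.5109, -0.1909, 0.0482]
ee_rot: [3.135, 0.004, 1.483]
contact_force: [-0.1, -0.4, -2.4]
width: 0.0149
```

>>> arm_command --steps '[0, 0.15, 0, 0, 0, 0, 0, 0, 0.15, 0, 0, 0, 0, 0]'

```text
t: 21.43
position: [0.5112, -0.1879, 0.0481]
ee_rot: [3.135, 0.004, 1.483]
contact_force: [-0.2, 0.1, -2.7]
width: 0.0152
```

>>> arm_command --steps '[0, 0.15, 0, 0, 0, 0, 0, 0, 0.15, 0, 0, 0, 0, 0]'

```text
t: 21.6
position: [0.5115, -0.1851, 0.0481]
ee_rot: [3.135, 0.005, 1.483]
contact_force: [-0.3, -4.8, -3.2]
width: 0.015
```

>>> arm_command --steps '[0, 0, 0, 0, 0, 0, 0, 0, 0.15, 0, 0, 0, 0, 0, 0, 0.15, 0, 0, 0, 0, 0]'

```text
t: 21.85
position: [0.5117, -0.1832, 0.0482]
ee_rot: [3.136, 0.008, 1.482]
contact_force: [-0.9, -5.0, -3.2]
width: 0.0152
```

>>> arm_command --steps '[0, 0, 0, 0, 0, 0, 0, 0, 0.15, 0, 0, 0, 0, 0, 0, 0.15, 0, 0, 0, 0, 0]'

```text
t: 22.1
position: [0.5118, -0.181, 0.0483]
ee_rot: [3.136, 0.01, 1.481]
contact_force: [-1.1, -5.6, -2.1]
width: 0.0151
```

>>> arm_command --steps '[0, 0, 0, 0, 0, 0, 0, 0, 0.15, 0, 0, 0, 0, 0, 0, 0.15, 0, 0, 0, 0, 0]'

```text
t: 22.35
position: [0.512, -0.1784, 0.0483]
ee_rot: [3.136, 0.011, 1.481]
contact_force: [-0.7, -4.3, -2.0]
width: 0.0152
```

>>> arm_command --steps '[0, 0, 0, 0, 0, 0, 0, 0, 0.15, 0, 0, 0, 0, 0, 0, 0.15, 0, 0, 0, 0, 0]'

```text
t: 22.6
position: [0.5122, -0.1757, 0.0483]
ee_rot: [3.136, 0.012, 1.48]
contact_force: [-1.2, -5.2, -2.3]
width: 0.0152
```

>>> arm_command --steps '[0, 0, 0, 0, 0, 0, 0, 0, 0.15, 0, 0, 0, -0.2, 0, 0, 0.15, 0, 0, 0, 0, 0]'

```text
t: 22.85
position: [0.5124, -0.173, 0.0484]
ee_rot: [3.136, 0.017, 1.48]
contact_force: [-1.8, -6.2, -2.3]
width: 0.0148
```

>>> arm_command --steps '[0, 0, 0, 0, 0, 0, 0, 0, 0.15, 0, 0, 0, 0, 0, 0, 0.15, 0, 0, 0, 0, 0]'

```text
t: 23.1
position: [0.5126, -0.1701, 0.0485]
ee_rot: [3.136, 0.018, 1.48]
contact_force: [-2.0, -5.7, -1.6]
width: 0.015
```

>>> arm_command --steps '[0, 0, 0, 0, 0, 0, 0, 0, 0.15, 0, 0, 0, 0, 0, 0, 0.15, 0, 0, 0, 0, 0]'

```text
t: 23.35
position: [0.5128, -0.1674, 0.0485]
ee_rot: [3.136, 0.018, 1.479]
contact_force: [-1.2, -6.1, -1.5]
width: 0.0148
```

>>> arm_command --steps '[0, 0, 0, 0, 0, 0, 0, 0, 0.12, 0, 0, 0, 0, 0, 0, 0.1, 0, 0, 0, 0, 0]'

```text
t: 23.6
position: [0.5129, -0.1653, 0.0486]
ee_rot: [3.136, 0.019, 1.479]
contact_force: [-2.5, -4.9, -2.0]
width: 0.0152
```

>>> arm_command --steps '[0, 0, 0, 0, 0, 0, 0, 0, 0.12, 0, 0, 0, 0, 0, 0, 0.1, 0, 0, 0, 0, 0]'

```text
t: 23.85
position: [0.5131, -0.1634, 0.0486]
ee_rot: [3.136, 0.019, 1.479]
contact_force: [-2.6, -5.2, -2.5]
width: 0.0152
```

>>> arm_command --steps '[0, 0, 0, 0, 0, 0, 0, 0, 0.12, 0, 0, 0, 0, 0, 0, 0.1, 0, 0, 0, 0, 0]'

```text
t: 24.1
position: [0.5132, -0.1614, 0.0486]
ee_rot: [3.136, 0.02, 1.479]
contact_force: [-1.1, -5.3, -1.4]
width: 0.0151
```

>>> arm_command --steps '[0, 0, 0, 0, 0, 0, 0, 0, 0.12, 0, 0, 0, 0, 0, 0, 0.1, 0, 0, 0, 0, 0]'

```text
t: 24.35
position: [0.5134, -0.1594, 0.0486]
ee_rot: [3.136, 0.02, 1.479]
contact_force: [-1.8, -5.5, -2.4]
width: 0.0149
```

>>> arm_command --steps '[0, 0, 0, 0, 0, 0, 0, 0, 0.12, 0, 0, 0, 0, 0, 0, 0.1, 0, 0, 0, 0, 0]'

```text
t: 24.6
position: [0.5135, -0.1578, 0.0486]
ee_rot: [3.136, 0.021, 1.478]
contact_force: [-2.5, -9.7, -1.5]
width: 0.0155
```

>>> arm_command --steps '[0, 0, 0, 0, 0, 0, 0, 0, 0.12, 0, 0, 0, 0, 0, 0, 0.1, 0, 0, 0, 0, 0]'

```text
t: 24.85
position: [0.5135, -0.1578, 0.0488]
ee_rot: [3.136, 0.026, 1.477]
contact_force: [-2.9, -9.6, -2.1]
width: 0.015
```

>>> arm_command --steps '[0, 0.15, 0, 0, 0, -0.5, 0, 0, 0.15, 0, 0, 0, 0, 0]'

```text
t: 25.02
position: [0.5135, -0.1578, 0.0492]
ee_rot: [3.136, 0.041, 1.475]
contact_force: [-3.8, -11.6, -0.0]
width: 0.0154
```

>>> arm_command --steps '[0, -0.3, 0, 0, 0, -0.5, 0, 0, -0.6, 0, 0, 0.2, 0, 0, 0, -1, 0, 0, 0, 0, 0, 0, -1, 0, 0, 0, 0, 0, 0, -1.5, 0, 0, 0, 0, 0, 0, -2, 0, 0, 0, 0, 0, 0, -2, 0, 0, 0, 0, 0, 0, -1.5, 0, 0, 0, 0, 0, 0, 0, 0, 0, 0, 0, 0]'

```text
t: 25.77
position: [0.504, -0.2615, 0.0532]
ee_rot: [3.139, 0.043, 1.479]
contact_force: [0.2, 0.0, -3.4]
width: 0.0151
```

Run:
```python
from h import *
s=dict(arm.state());im=cams.grab_frame("side");cv2.imwrite("pics/side4.png",im[:,:,::-1])
w=cams.grab_frame("wrist");cv2.imwrite("pics/w4.png",w[:,:,::-1])
go([.51,-.22,.1],1.487)
a=cv2.resize(im[170:275,225:330,::-1],(420,420),interpolation=3)
b=cv2.resize(w[:300,100:480,::-1],(380,300))
o=np.zeros((420,800,3),np.uint8);o[:,:420]=a;o[:300,420:]=b;cv2.imwrite("pics/c6.png",o)
```

```text
t25.87 pos [ 0.5038 -0.2594  0.053 ] yaw 1.479 F [-0.1  0.7 -4. ] w0.0147 q [-0.45  0.41 -0.24  0.9  -0.04  1.21]
tool cm [ 3.78  0.27 -4.86] turn [ 0.09  2.38 -0.45]
```

View pics/c6.png

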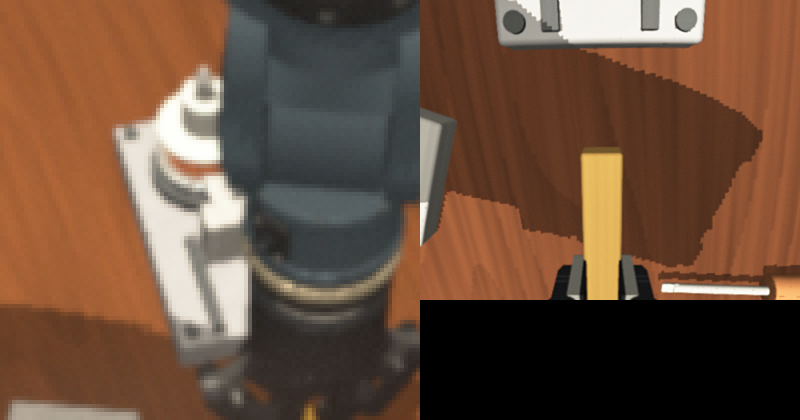

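The side crop shows the spool low on the turntable with the tongue reaching into it, partly hidden by the arm. The wrist crop shows the bar clear of the base. The keeper stopped dead, with the force rising from about 5 N to 11.6 N and no movement. Next I lay the bar back.

>>> arm_command --steps '[0, -0.5, 0, -1, 0, 2.4, 0, 0, -1, -0.6, -1.5, 0, 0, 0, 0, -1.6, -0.9, 0, 0, 0, 0, 0, -1.7, -0.9, 0, 0, 0, 0, 0, -1.7, -0.9, 0, 0, 0, 0, 0, -1.6, -0.7, 0, 0, 0, 0, 0, -1, -0.5, 0, 0, 0, 0, 0, 0, 0, 0, 0, 0, 0]'

```text
t: 26.53
position: [0.4492, -0.3423, 0.0776]
ee_rot: [-3.141, -0.009, 1.487]
contact_force: [0.4, 1.3, -3.4]
width: 0.0149
```

Run:
```python
from h import *
go([.449,-.354,.012])
```

```text
t26.53 pos [ 0.4492 -0.3423  0.0776] yaw 1.487 F [ 0.4  1.3 -3.4] w0.0149 q [-0.66  0.4  -0.19  0.99  0.01  1.  ]
tool cm [-1.22  0.08  6.54] turn [-0.01 -0.51  0.  ]
```

>>> arm_command --steps '[0, -0.5, 0, 0.8, 0, -0.5, 0, 0, -0.4, 0, 1.2, 0, 0, 0, 0, 0, 0, 1.2, 0, 0, 0, 0, 0, 0, 1.2, 0, 0, 0, 0, 0, 0, 0.8, 0, 0, 0, 0, 0, 0, 0, 0, 0, 0]'

```text
t: 27.03
position: [0.4504, -0.3485, 0.0213]
ee_rot: [3.141, 0.0, 1.49]
contact_force: [0.3, 0.4, -3.3]
width: 0.0151
```

Run:
```python
from h import *
go([.449,-.354,.009])
```

```text
t27.03 pos [ 0.4504 -0.3485  0.0213] yaw 1.490 F [ 0.3  0.4 -3.3] w0.0151 q [-0.66  0.46 -0.26  0.85  0.    0.99]
tool cm [-0.56 -0.09  1.23] turn [0.05 0.01 0.  ]
```

>>> arm_command --steps '[0, 0, 0, 0.5, 0, 0, 0, 0, 0, 0, 0.4, 0, 0, 0, 0, 0, 0, 0, 0, 0, 0]'

```text
t: 27.28
position: [0.4511, -0.3472, 0.0113]
ee_rot: [3.141, -0.0, 1.492]
contact_force: [-0.1, -0.4, -3.2]
width: 0.0147
```

>>> arm_command --steps '[0, 0, 0, 0.1, 0, 0, 0, 0, 0, 0, 0, 0, 0, 0]'

```text
t: 27.45
position: [0.4515, -0.3472, 0.0106]
ee_rot: [3.141, 0.0, 1.492]
contact_force: [0.6, 0.3, -2.8]
width: 0.0148
```

>>> arm_command --steps '[0, 0, 0, 0.1, 0, 0, 0, 0, 0, 0, 0, 0, 0, 0]'

```text
t: 27.62
position: [0.4519, -0.3475, 0.0102]
ee_rot: [3.14, 0.001, 1.492]
contact_force: [-0.4, 0.7, -3.5]
width: 0.0149
```

>>> arm_command --steps '[0, 0, 0, 0.12, 0, 0, 0, 0, 0, 0, 0.05, 0, 0, 0, 12, 0, 0, 0, 0, 0, 0, 25, 0, 0, 0, 0, 0, 0, 40, 0, 0, 0, 0, 0, 0, 50, 0, 0, -0.3, 0, 0, 0, 50, 0, 0, -1, 0, 0, 0, 50, 0, 0, -2, 0, 0, 0, 50, 0, 0, -3, 0, 0, 0, 50, 0, 0, -3, 0, 0, 0]'

```text
t: 28.45
position: [0.4495, -0.3461, 0.1027]
ee_rot: [-3.138, -0.003, 1.491]
contact_force: [1.3, -0.7, 0.7]
width: 0.0426
```

>>> arm_command --steps '[50, -2, -2, -3, 0, 0, 0, 50, -2.5, -2.5, -1, 0, 0, 0, 50, -2.5, -2.5, 0, 0, 0, 0, 50, -2.5, -2.5, 0, 0, 0, 0, 50, -1.5, -1.5, 0, 0, 0, 0, 50, 0, 0, 0, 0, 0, 0]'

```text
t: 28.95
position: [0.3323, -0.4533, 0.1599]
ee_rot: [3.13, 0.012, 1.498]
contact_force: [0.2, -0.6, 0.2]
width: 0.0429
```

Run:
```python
from h import *
go([.449,-.354,.009])
t=cams.grab_frame("top")[:,:,::-1];s=cams.grab_frame("side")[:,:,::-1]
cv2.imwrite("pics/topF.png",t);cv2.imwrite("pics/sideF.png",s)
o=np.zeros((600,800,3),np.uint8)
o[:360,:400]=cv2.resize(s[175:265,225:325],(400,360),interpolation=3)
o[:320,400:]=cv2.resize(t[160:240,220:320],(400,320),interpolation=3)
o[360:600,:320]=cv2.resize(t,(320,240));o[360:600,400:720]=cv2.resize(s,(320,240))
cv2.imwrite("pics/cF.png",o)
```

```text
t28.95 pos [ 0.3323 -0.4533  0.1599] yaw 1.498 F [ 0.2 -0.6  0.2] w0.0429 q [-0.94  0.32 -0.08  1.15  0.    0.7 ]
tool cm [10.94 10.73 15.09] turn [0.68 0.67 0.  ]
```

View pics/cF.png

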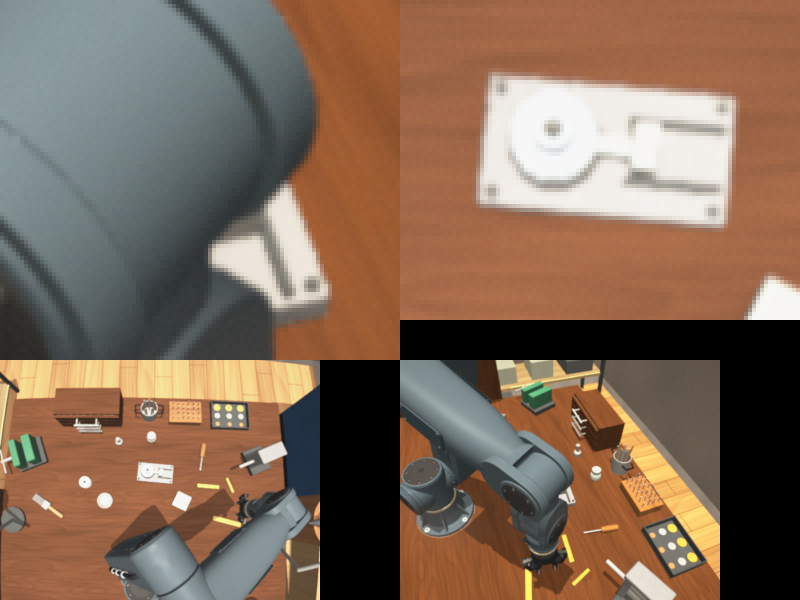

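The top view shows the spool down on the spindle with the tongue reaching to or under its upper flange. The bar lies flat at about (208,486) in the montage, clear of the feeder, and the other things look unmoved. I work out numerically whether the tongue is really over the lower flange, and compare the bystanders.

Run:
```python
from h import *
S=np.array([.5233,-.018]);Y=np.array([.084,.9965]);X=np.array([.9965,-.084])
st=lambda p:np.round([(p[:2]-S)@X,(p[:2]-S)@Y],4)
o=np.array([225,165])
print("start tongue tip",st(onz("top",[np.array([414,255])/8+o-.5],.056)[0]),"back",st(onz("top",[np.array([553,255])/8+o-.5],.067)[0]))
f=np.array([220,160])
print("now back edge",st(onz("top",[np.array([658-400,150])/4+f-.5],.067)[0]),"flange -y edge",st(onz("top",[np.array([599-400,140])/4+f-.5],.075)[0]))
A=cv2.imread("pics/top0.png");B=cv2.imread("pics/topF.png")
for n,im in(("0",A),("F",B)):
    h=cv2.cvtColor(im,cv2.COLOR_BGR2HSV);m=cv2.inRange(h,(0,0,110),(180,70,255))
    m[300:]=0
    print(n,sorted([tuple(np.round(cv2.minAreaRect(c)[0],1)) for c in cv2.findContours(m,0,1)[0] if 80<cv2.contourArea(c)<3000 and 140<cv2.boundingRect(c)[0]<340]))
    m=cv2.inRange(h,(17,60,200),(35,255,255));m[:150]=0;m[:,:340]=0;m[:,440:]=0
    print([(np.round(r[0],1),np.round(r[1],1)) for r in map(cv2.minAreaRect,cv2.findContours(m,0,1)[0]) if min(r[1])>3])
# spool top height: boss top centre in top (bore), compare expected
print("exp boss top px",proj("top",[[*S,.105],[*S,.112]]),"seen upper flange centre exp",proj("top",[[*S,.075],[*S,.082]]),"seen",np.array([553-400,134])/4+f-.5)
```

```text
start tongue tip [-0.0015 -0.0541] back [ 0.0019 -0.1053]
now back edge [-0.0028 -0.077 ] flange -y edge [-0.0008 -0.0327]
0 [(np.float64(169.8), np.float64(154.3)), (np.float64(183.5), np.float64(245.5)), (np.float64(208.0), np.float64(141.5)), (np.float64(261.2), np.float64(87.4)), (np.float64(265.0), np.float64(134.5)), (np.float64(271.3), np.float64(197.4)), (np.float64(317.8), np.float64(246.4))]
[(array([396.5, 281.9]), array([50. ,  8.7])), (array([402.3, 218.6]), array([28.2,  5.2])), (array([368. , 221.5]), array([39.,  6.]))]
F [(np.float64(183.5), np.float64(245.5)), (np.float64(208.0), np.float64(141.5)), (np.float64(261.2), np.float64(87.4)), (np.float64(265.0), np.float64(134.5)), (np.float64(271.3), np.float64(197.3)), (np.float64(317.8), np.float64(246.4))]
[(array([397.3, 282.2]), array([49.7,  9. ])), (array([364. , 220.4]), array([38.5,  6.8])), (array([402.3, 218.7]), array([28.2,  5.1]))]
exp boss top px [[258.11289804 191.56307464]
 [258.08583222 191.18211489]] seen upper flange centre exp [[258.22551392 193.1477336 ]
 [258.19971559 192.78477918]] seen [257.75 193.  ]
```

```bash
python3 -c "
from cell import hand_in
print(hand_in())"
```

```text
the job is handed in; nothing more can be done
None
```

The spool is on the spindle and seated, the keeper is up against a stop, and the bar is lying flat on the bench clear of the feeder. I handed the job in at about 29 s of the 69 s allowed.

- **Spool:** It went down without catching on the pin and met solid contact at the height expected for fully seated. Raised on the pin, it would have stood about 7 mm higher. After about 8° of free play, turning it met 0.35–0.39 N m, so the pin is in a slot. That check turned the stiff turntable by a few degrees, and one press reached about 26 N.
- **Keeper:** I tapped it with the end of the bar in 1–1.5 mm steps. It slid at about 5 N, then stopped dead at about 38 mm of travel. The last tap reached 11.6 N with no movement.
- **Last checks:** In the final top picture, the other things near the feeder are within a pixel of where they began, apart from the empty spool and the screwdriver, which I only checked by eye. The 120 mm bar is near its old spot, but turned about a quarter turn.

**Less certain:** The arm blocked the final side view, so I could not see the tongue over the lower flange directly. From the measured travel, its tip is about 26 mm from the spindle axis, roughly 6 mm inside the flange edge. The wire surface is at 25 mm, so that measurement alone cannot rule out the tongue having met the wire and not the stop. The final top view could not tell seated from raised (it fell between the two), so seating rests on the height and the twist.

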